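# Load the cup mixer and set its sunken speed knob

## Task

First stand the yellow-lidded specimen cup upright in the round nest on top of the mixer and let go of it. Then reach into the sunken well of the sloping front panel and turn the small clicking knob clockwise until its white pointer rests at the green mark. Leave the red-lidded cup, the two little vials and the white bottle standing where they are, and do not shift any of them.

Things in the scene. Friction and masses are not known exactly. Their poses are not given: they have to be found in the camera images.
- mixer: the bench mixer, fixed, 235 x 167 x 109 mm (x, y, z), white with grey sides; origin at the centre of its underside, z up. Its control panel, 140 mm up the slope by 155 mm, is at its -x end; the cup platform at its +x end. The panel's outward normal points up and to the mixer's -x, 30 degrees from vertical; its upper rear edge is 105 mm high
- cup_nest (a point): centre of the floor of the cup nest on top of the mixer, 97 mm above the worktop; a black rubber disc with a low blue lip round it, 34 mm inner radius and 8 mm high; z up
- well_floor (a point): centre of the floor of the sunken well in the panel, on the knob's axis; z = out of the panel (30 degrees from vertical), x = straight up the slope, y = left along the panel for one facing it. The well is round, 76 mm wide, 28 mm deep, with straight walls: fingers opened to much more than 35 mm do not fit in
- knob_top (a point): centre of the top of the knob, on its axis, 25 mm above the well floor and 3 mm below the panel face; axes as well_floor (they do not turn with the knob). The knob is a blue bar 36 mm long, 14 mm thick, flat sided from 2 mm above the well floor to its top; a white line marks its pointer end
- green_mark (a point): green dot on the panel face beside the well, 47.5 mm from the knob's axis, 48 degrees clockwise of straight up-slope
- speed_knob (a joint): knob angle (rad), 0 to 3.351, grows clockwise as one looks into the well. The pointer end points (1.676 - value) rad from well_floor's x axis towards its y axis. Clicks every 0.419 rad (24 degrees): positions 0 to 8, a tick at each; green mark = position 6 = 2.513; starts at one of 0 to 3. 0.05 N m steps it over a click; let go, it springs to the nearest click
- yellow_cup: specimen cup with yellow lid, loose, 58 mm across the lid, 59 mm tall, body 52 mm across below the lid, lid from 45 to 58 mm up, about 80 g; origin at the centre of its underside, z up
- red_cup: specimen cup with red lid, same size, loose; stays where it is. Origin at the centre of its underside
- blue_vial: little vial with blue cap, loose, 25 mm across, 49 mm tall, close beside the yellow cup; stays where it is. Origin at the centre of its underside
- green_vial: little vial with green cap, loose, 25 mm across, 49 mm tall, close beside the yellow cup on the opposite side; stays where it is. Origin at the centre of its underside
- white_bottle: white bottle with dark blue cap, loose, 64 mm across, 124 mm tall, beside the mixer; stays where it is. Origin at the centre of its underside
There are look-alikes about, which are no part of the job. Of the things like the yellow_cup, leave any that is blue, grey or purple; of the rest the smaller one is meant.

How it is judged:
By the outcome, as a careful person would: the job done as asked, in the order asked, and still so for the second after the job is handed in, with the robot touching nothing.
It also fails if it takes over 64 s, if anything falls off the work surface, if the arm or the gripper's body presses on something with over 40 N, if the wrist force passes 120 N, or if a joint passes its speed limit or range.

## Robot

A 6-joint arm with a two-finger parallel gripper is mounted at the origin on a cart in front of the work surface, level with it; the furniture and walls round the work are solid. World frame = base frame: x ahead of the robot, y to its left, z up, the work surface at z = 0. Lengths are in m, angles in rad, forces in N, time in s.
With the tool pointing down it reaches from about 0.35 to 0.975 m from the base axis. Payload 4.9 kg.
Tool frame: the origin (TCP) lies midway between the tips of the shut fingers; the grasp point (between the pads) lies ctrl.grip_point_offset behind it (ctrl.grip_point_offset is the distance from the TCP to the grasp point, in m); x points along the fingers, y is the direction in which the jaws open and shut, and the axes are right-handed (so a half turn about x gives the same grasp; the last joint's range is limited). The gripper opens to 85 mm and grips with 20 to 120 N. Pads are 22 mm wide; open, the fingers measure 114 mm over their backs; the gripper's body (76 mm by 85 mm) begins 54 mm behind the grasp point. The pads swing forward as they close: fully open they stand 13 mm farther back than shut.
Start: joints at [-1.338, 0.053, 1.613, -0, 1.476, -0.119], TCP at [0.215, -0.587, 0.231] pointing down, gripper open.
Joint ranges: [-3.01, 3.01], [-1.01, 2.22], [0.06, 2.58], [-1.02, 4.17], [0.09, 2.62], [-3.14, 3.14]. Speed limits (rad/s): [2.57, 2.57, 3.14, 3.14, 3.14, 3.14].

## Interface

Orientations are given as a rotation vector (axis times angle).
In Python, from station import ctrl gives the robot as it stands. The module is installed in compiled form; this text tells all that it offers.
- The arm moves only by the tool drive_tool, never from a script. Its argument "commands" is text: rows parted by semicolons, each of 5 numbers parted by spaces: the closure, from -1 (fully open) to 1 (shut), so that 0 is half open, then the shift along the tool's x, y, z in units of 40 mm (1.0 is 40 mm), then the turn about the tool's x in units of 5 degrees (1.0 is 5 degrees). A call has 1 to 8 rows; each row is the pose to reach, as a shift and turn from the pose commanded when the call began, along the tool's axes at that moment; what a row does not reach only later rows make up. A row lasts 1/12 s, in which the tool goes at most 41.7 mm and 7.16 degrees, less where a joint would pass 70% of its speed; a pose out of reach is approached as far as the arm can. A call with a gripper value outside its range is refused whole. The fingers move at their own pace and stop on an object; "newtons" is the grip in N (left out, the last holds). Time passes only in rows, so rows that repeat a pose let the fingers close. It gives the time, the measured TCP pose, the force and the opening at its end, in the units of the state.
- ctrl.get_obs(): the state, without advancing time (a new reading comes with each control period).
- ctrl.get_image(name): name is "scene" or "side" or "wrist"; returns (picture, depth): 384x512x3 uint8, blue, green, red; 384x512 float32, m along the optical axis (not along the pixel's ray), 0 where there is no reading.
- ctrl.camera_info(name): a dict with "K" (3x3 intrinsics, pixels), "k1" (the pictures are not rectified: a ray, as slopes to the right and down, at radius r is drawn at 1 + k1 r^2 times it, then the intrinsics apply), "T" (4x4, takes a point from camera to world coordinates). Camera axes: x right, y down, z forward; pixel columns grow to the right and rows downward; lengths in m; the calibration is good to about 2 mm. A picture is of the moment at which its call begins: read the wrist's pose just before it. camera_info takes no time and is no camera call; for the wrist camera it gives the pose at the moment of the call.
- ctrl.finish_job(): hands the job in, once; it reports no verdict.
The state is a dict: "t": time; "q": joint angles; "dq": joint speeds; "effort": joint torques, N m; "tool_pos": TCP position; "tool_rot": TCP orientation; "contact_force": force on the tool from outside, world axes, zero at the start; "wrist_torque": the same for the moment, N m; "opening": finger opening in m.
Only numpy, scipy, OpenCV 4.12 (cv2) and the standard library are available. Lean on these libraries where they do the work, as an engineer would, in place of code of your own. Each camera call takes 0.05 s, during which the arm holds its last target.

## Working session

There is one attempt and no reset: what is moved stays moved. The work goes in short steps, Python scripts to look and compute and a tool call to move; the robot and the scene stay as the last step left them, time stands still between calls to the robot, and variables do not carry over. Pictures are saved under pics/ and viewed, and the job is handed in when it is done.

Besides the shell and the picture viewer there is one more tool, called after "Emit:" as a command line: name --argument value ..., lists and objects as JSON in quotes. drive_tool: Moves the arm, as the interface text tells. Its arguments: {"type":"object","properties":{"commands":{"type":"string"},"newtons":{"type":"number"}},"required":["commands"]}

```bash
mkdir -p pics
cat > h.py <<'E'
import numpy as np, cv2
from station import ctrl
from scipy.spatial.transform import Rotation as R
def grab(n,tag):
    ci=ctrl.camera_info(n); im,d=ctrl.get_image(n)
    cv2.imwrite(f'pics/{tag}.png',im); np.savez(f'pics/{tag}.npz',im=im,d=d,K=ci['K'],k1=ci['k1'],T=ci['T'])
    return im,d,ci
def load(tag):
    z=np.load(f'pics/{tag}.npz'); return z['im'],z['d'],dict(K=z['K'],k1=float(z['k1']),T=z['T'])
def slopes(ci,uv):
    uv=np.atleast_2d(uv).astype(float).reshape(-1,1,2)
    return cv2.undistortPoints(uv,ci['K'],np.array([ci['k1'],0,0,0.])).reshape(-1,2)
def pt(ci,d,uv):
    uv=np.atleast_2d(uv); s=slopes(ci,uv); z=np.array([d[int(v),int(u)] for u,v in uv])
    P=np.c_[s*z[:,None],z]; return P@ci['T'][:3,:3].T+ci['T'][:3,3]
def ray(ci,uv,h):
    s=slopes(ci,uv); D=np.c_[s,np.ones(len(s))]@ci['T'][:3,:3].T; o=ci['T'][:3,3]
    return o+D*((h-o[2])/D[:,2])[:,None]
def cloud(ci,d):
    v,u=np.mgrid[:d.shape[0],:d.shape[1]]; uv=np.c_[u.ravel(),v.ravel()].astype(float)
    s=slopes(ci,uv); z=d.ravel(); P=np.c_[s*z[:,None],z]@ci['T'][:3,:3].T+ci['T'][:3,3]
    return P.reshape(*d.shape,3)
def proj(ci,P):
    Ti=np.linalg.inv(ci['T']); P=np.atleast_2d(P)
    return cv2.projectPoints(P.reshape(-1,1,3).astype(float),cv2.Rodrigues(Ti[:3,:3])[0],Ti[:3,3],ci['K'],np.array([ci['k1'],0,0,0.]))[0].reshape(-1,2)
E
python3 - <<'E'
from h import *
for n in('scene','side','wrist'):
    im,d,ci=grab(n,n+'0'); print(n,ci['K'].round(0).tolist(),ci['k1'],ci['T'].round(3).tolist())
o=ctrl.get_obs(); print(o, ctrl.grip_point_offset); print(R.from_rotvec(o['tool_rot']).as_matrix().round(3))
E
```

```text
scene [[500.0, 0.0, 259.0], [0.0, 500.0, 189.0], [0.0, 0.0, 1.0]] 0.017028879250988397 [[0.419, -0.657, 0.627, -0.514], [-0.908, -0.303, 0.289, -0.492], [0.0, -0.691, -0.723, 1.284], [0.0, 0.0, 0.0, 1.0]]
side [[350.0, 0.0, 246.0], [0.0, 350.0, 188.0], [0.0, 0.0, 1.0]] -0.060371439217885105 [[-0.998, -0.049, 0.047, 0.449], [-0.063, 0.413, -0.908, 1.116], [0.025, -0.909, -0.415, 0.614], [0.0, 0.0, 0.0, 1.0]]
wrist [[337.0, 0.0, 255.0], [0.0, 337.0, 192.0], [0.0, 0.0, 1.0]] 0.024167800707550514 [[0.344, -0.902, -0.261, 0.282], [-0.939, -0.331, -0.095, -0.561], [-0.001, 0.278, -0.961, 0.373], [0.0, 0.0, 0.0, 1.0]]
{'t': 0.15, 'q': array([-1.33799765e+00,  5.32595329e-02,  1.61401080e+00,  1.22532829e-06,
        1.47597491e+00, -1.19005377e-01]), 'dq': array([-3.12159990e-04, -1.65625240e-03, -5.19415837e-03,  1.97662986e-05,
       -1.49862590e-04, -1.40428416e-03]), 'effort': array([ 2.77110030e-04, -3.94242740e+01, -3.70722270e+01, -1.48186728e-04,
        4.66052719e-03, -7.19484206e-06]), 'tool_pos': array([ 0.21525288, -0.58623779,  0.2302925 ]), 'tool_rot': array([ 2.03060569,  0.36263626, -2.030797  ]), 'contact_force': array([ 0.27304375, -0.57447063, -0.34638801]), 'wrist_torque': array([-0.06564813,  0.02271966, -0.04641372]), 'opening': 0.08516897874323522} 0.0187
[[-0.     0.345 -0.939]
 [ 0.002 -0.939 -0.345]
 [-1.    -0.002 -0.   ]]
```

View pics/scene0.png

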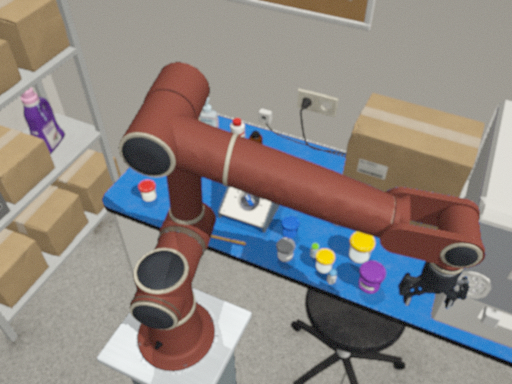

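View pics/side0.png

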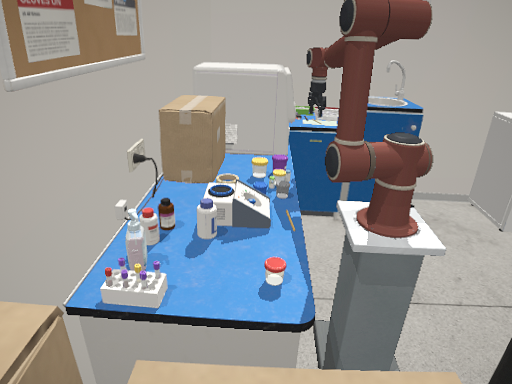

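View pics/wrist0.png

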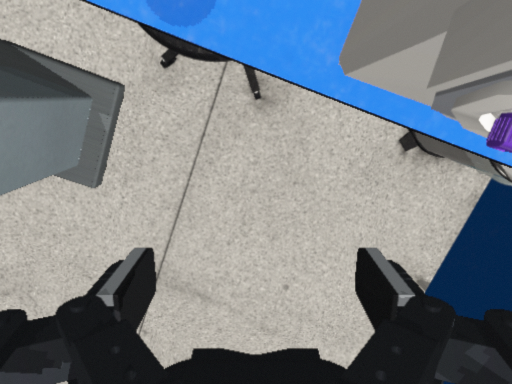

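The scene view shows the small yellow-lidded cup near (325,262), with vials at (315,249) and (332,277). The larger yellow cup is at (362,247), purple at (371,276) and grey at (286,248). The arm partly hides the mixer at (245,205). I'll enlarge the views.

Run:
```python
from h import *
im,d,ci=load('scene0'); c=im[150:310,190:400]; cv2.imwrite('pics/s0z.png',cv2.resize(c,None,fx=3.7,fy=3.7,interpolation=2))
im,d,ci=load('side0'); c=im[145:250,150:310]; cv2.imwrite('pics/d0z.png',cv2.resize(c,None,fx=5,fy=5,interpolation=2))
```

```text
(no output)
```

View pics/s0z.png

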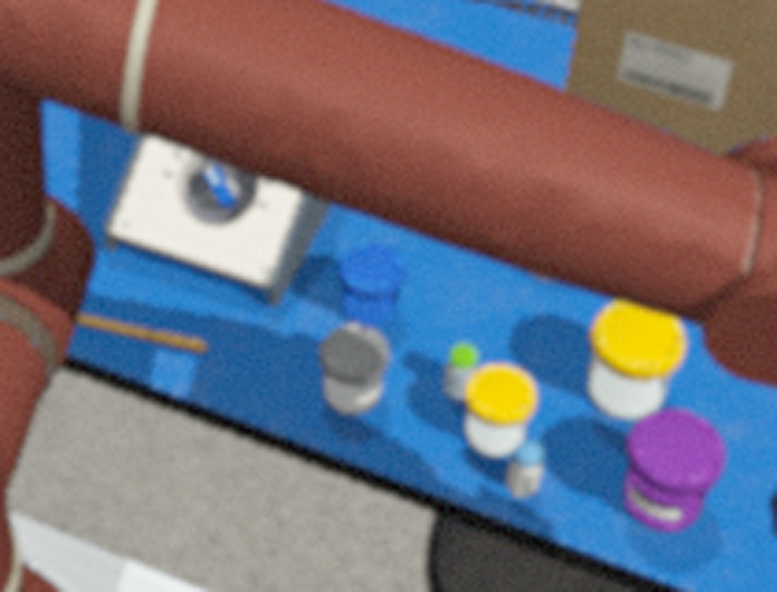

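View pics/d0z.png

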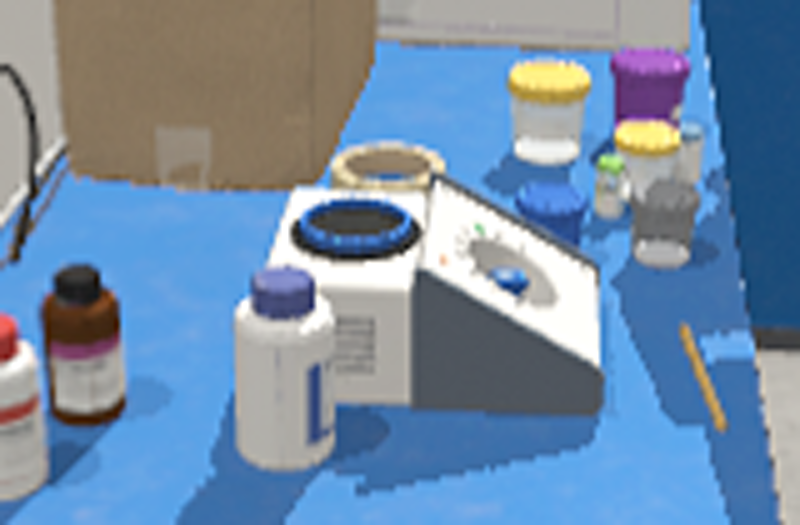

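Run:
```python
from h import *
def circ(tag,lo,hi,h,box):
    im,d,ci=load(tag); hsv=cv2.cvtColor(im,cv2.COLOR_BGR2HSV)
    m=cv2.inRange(hsv,np.array(lo),np.array(hi)); mm=np.zeros_like(m); u0,v0,u1,v1=box; mm[v0:v1,u0:u1]=m[v0:v1,u0:u1]
    P=cloud(ci,d); n,l,s,c=cv2.connectedComponentsWithStats(mm)
    for i in range(1,n):
        if s[i][4]<15: continue
        k=(l==i); Q=P[k]; Q=Q[np.isfinite(Q).all(1)]
        top=Q[Q[:,2]>np.percentile(Q[:,2],90)-0.008]
        con=cv2.findContours(k.astype(np.uint8),0,1)[0][0].reshape(-1,2)
        xy=ray(ci,con,h)[:,:2]; (cx,cy),r=cv2.minEnclosingCircle(xy.astype(np.float32))
        print(tag,s[i],c[i].round(1),'top z',np.percentile(Q[:,2],[5,50,95]).round(3),'meantop',top.mean(0).round(4),'circ',round(cx,4),round(cy,4),round(r,4))
for tag,boxY,boxG in(('scene0',(300,220,400,300),(300,230,325,265)),('side0',(245,150,300,200),(262,170,280,190))):
    print('yellow');circ(tag,(18,120,100),(35,255,255),.058,boxY)
    print('green');circ(tag,(40,100,80),(75,255,255),.049,boxG)
im,d,ci=load('side0'); P=cloud(ci,d)
print('bottle cap');circ('side0',(105,60,40),(130,255,190),.124,(195,195,218,212))
im,d,ci=load('scene0'); P=cloud(ci,d)
for u,v in[(333,272),(331,283),(315,247),(316,255),(325,258),(323,268),(286,244)]: print((u,v),im[v,u],P[v,u].round(3))
im,d,ci=load('side0'); P=cloud(ci,d)
print('side')
for u,v in[(207,203),(207,220),(221,191),(288,171),(252,201),(200,200),(235,185),(270,198),(232,200)]: print((u,v),im[v,u],P[v,u].round(3))
```

```text
yellow
scene0 [350 230  24  22 396] [362.  241.4] top z [0.072 0.077 0.512] meantop [ 0.4357 -0.387   0.1136] circ 0.4834 -0.3807 0.0425
scene0 [316 249  18  16 220] [324.6 256.6] top z [0.053 0.058 0.063] meantop [ 0.3779 -0.2979  0.0586] circ 0.3788 -0.2972 0.0283
green
scene0 [312 244   6   5  26] [314.7 246.1] top z [0.045 0.049 0.053] meantop [ 0.4089 -0.2551  0.0491] circ 0.4092 -0.2556 0.0096
yellow
side0 [252 158  16   7  81] [259.1 161.3] top z [0.065 0.072 0.074] meantop [ 0.4709 -0.3486  0.079 ] circ 0.4749 -0.4062 0.0473
side0 [273 170  13   6  43] [278.7 172.9] top z [0.048 0.053 0.055] meantop [ 0.3846 -0.2824  0.0528] circ 0.3857 -0.2732 0.0308
green
bottle cap
side0 [200 200  13   9  78] [206.1 204.4] top z [0.104 0.115 0.124] meantop [0.623  0.1604 0.1197] circ 0.6254 0.1752 0.0296
(333, 272) [225 190 134] [ 0.341 -0.338  0.051]
(331, 283) [163 154 147] [ 0.33 -0.34  0.01]
(315, 247) [ 48 208 135] [ 0.409 -0.257  0.046]
(316, 255) [102 203 229] [ 0.373 -0.272  0.057]
(325, 258) [  0 215 247] [ 0.376 -0.3    0.055]
(323, 268) [217 219 214] [ 0.357 -0.303  0.029]
(286, 244) [107 108 105] [ 0.372 -0.175  0.059]
side
(207, 203) [160 106  98] [0.619 0.162 0.12 ]
(207, 220) [166 170 174] [0.618 0.177 0.069]
(221, 191) [58 63 65] [0.595 0.015 0.094]
(288, 171) [213 187 150] [ 0.342 -0.333  0.044]
(252, 201) [174 100  49] [0.485 0.017 0.062]
(200, 200) [183 128  86] [0.643 0.15  0.123]
(235, 185) [190 197 200] [ 0.552 -0.05   0.091]
(270, 198) [230 159  90] [ 0.419 -0.145 -0.002]
(232, 200) [199 204 205] [0.548 0.094 0.101]
```

```bash
cat >> h.py <<'E'
def plan(target,yaw_deg=None):
    "units for drive: shift x y z (40mm), turn (5deg), relative to measured pose; yaw = world angle of jaw axis"
    o=ctrl.get_obs(); M=R.from_rotvec(o['tool_rot']).as_matrix()
    s=M.T@(np.array(target)-o['tool_pos'])/0.04
    cur=np.degrees(np.arctan2(M[1,1],M[0,1])); t=0
    if yaw_deg is not None: t=-(((yaw_deg-cur)+90)%180-90)/5
    print('t',round(o['t'],2),'tcp',o['tool_pos'].round(4),'yaw',cur.round(2),'xaxis',M[:,0].round(3),'q',o['q'].round(2),'SHIFT',s.round(3),'TURN',round(t,3))
E
python3 - <<'E'
from h import *
plan((0.378,-0.298,0.2303),-40)
im,d,ci=load('side0'); P=cloud(ci,d); hsv=cv2.cvtColor(im,cv2.COLOR_BGR2HSV)
m=cv2.inRange(hsv,np.array((105,150,60)),np.array((125,255,255))); z=P[...,2]
k=(m>0)&(z>.095)&(z<.115)&(P[...,0]>.5)&(P[...,1]<.14)
Q=P[k]; print(len(Q),Q.mean(0)); 
vu=np.argwhere(k); print(vu.min(0),vu.max(0))
from scipy.optimize import least_squares
f=least_squares(lambda p:np.hypot(Q[:,0]-p[0],Q[:,1]-p[1])-.036,[.59,.02],loss='soft_l1',f_scale=.003); print(f.x)
im,d,ci=load('scene0'); P=cloud(ci,d)
for u,v in[(248,200),(230,190),(262,222),(220,214),(263,230)]: print((u,v),im[v,u],P[v,u].round(3))
E
```

```text
t 0.15 tcp [ 0.2153 -0.5862  0.2303] yaw -69.84 xaxis [-0.     0.002 -1.   ] q [-1.34  0.05  1.61  0.    1.48 -0.12] SHIFT [ 0.01  -5.363 -6.303] TURN -5.969
97 [0.60697159 0.02341717 0.10011588]
[185 160] [201 231]
[0.59662002 0.01507286]
(248, 200) [204 135  91] [0.481 0.007 0.068]
(230, 190) [228 235 237] [0.491 0.078 0.075]
(262, 222) [201 209 210] [ 0.436 -0.065  0.04 ]
(220, 214) [98 95 88] [0.426 0.085 0.017]
(263, 230) [91 80 68] [ 0.421 -0.075  0.021]
```

Emit:
drive_tool --commands "-1 0 -5.35 -6.3 -6;-1 0 -5.35 -6.3 -6;-1 0 -5.35 -6.3 -6;-1 0 -5.35 -6.3 -6;-1 0 -5.35 -6.3 -6;-1 0 -5.35 -6.3 -6;-1 0 -5.35 -6.3 -6;-1 0 -5.35 -6.3 -6" --newtons 30

```text
t: 0.82
tool_pos: [0.3787, -0.2968, 0.2311]
tool_rot: [1.701, 0.796, -1.7]
contact_force: [0.3, -0.4, 0.1]
opening: 0.0854
```

Emit:
drive_tool --commands "-1 0 0 0 0;-1 0 0 0 0;-1 0 0 0 0"

```text
t: 1.07
tool_pos: [0.3781, -0.2991, 0.2312]
tool_rot: [1.699, 0.796, -1.7]
contact_force: [-0.2, -0.6, -0.1]
opening: 0.0853
```

Run:
```python
from h import *
plan((0.378,-0.298,0.2303),-40)
grab('wrist','w1'); grab('scene','s1')
```

```text
t 1.07 tcp [ 0.3781 -0.2991  0.2312] yaw -39.81 xaxis [-0. -0. -1.] q [-0.82 -0.3   1.94 -0.    1.51 -0.13] SHIFT [ 0.022 -0.018 -0.019] TURN 0.038
```

View pics/w1.png

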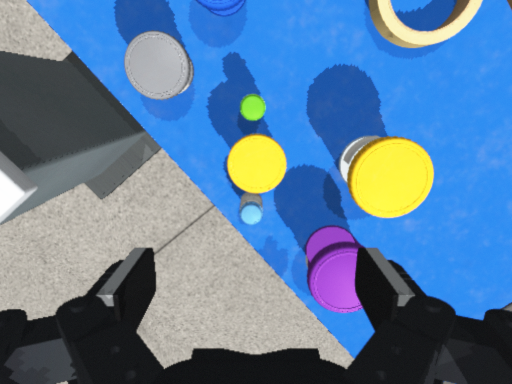

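View pics/s1.png

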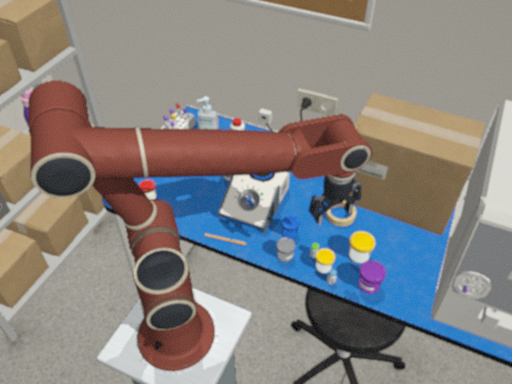

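Wrist view: cup lid at (257,164), green cap at (253,107) and blue cap at (251,213), so the vials lie fore and aft of the jaws as intended. Measuring exact positions.

```bash
cat >> h.py <<'E'
def blob(tag,lo,hi,h,box,mina=30):
    im,d,ci=load(tag); hsv=cv2.cvtColor(im,cv2.COLOR_BGR2HSV); P=cloud(ci,d)
    m=cv2.inRange(hsv,np.array(lo),np.array(hi)); mm=np.zeros_like(m); u0,v0,u1,v1=box; mm[v0:v1,u0:u1]=m[v0:v1,u0:u1]
    n,l,s,c=cv2.connectedComponentsWithStats(mm)
    for i in range(1,n):
        if s[i][4]<mina: continue
        k=(l==i); con=cv2.findContours(k.astype(np.uint8),0,1)[0][0].reshape(-1,2)
        (cx,cy),r=cv2.minEnclosingCircle(ray(ci,con,h)[:,:2].astype(np.float32))
        print(tag,s[i][4],c[i].round(1),'z',np.percentile(P[k][:,2],[5,50,95]).round(3),'circ',np.round([cx,cy,r],4),'cen',ray(ci,c[i],h)[0].round(4))
E
python3 - <<'E'
from h import *
for t in('w1',):
    blob(t,(18,120,100),(35,255,255),.058,(210,100,460,240)); blob(t,(40,100,80),(75,255,255),.049,(230,80,280,130)); blob(t,(95,60,120),(104,200,255),.049,(235,195,270,230))
    blob(t,(130,60,40),(160,255,255),.075,(290,220,400,330))
blob('s1',(18,120,100),(35,255,255),.058,(310,225,400,280))
blob('s1',(40,100,80),(75,255,255),.049,(305,235,325,255))
im,d,ci=load('s1'); c=im[150:240,200:310]; cv2.imwrite('pics/s1z.png',cv2.resize(c,None,fx=6,fy=6,interpolation=2))
E
```

```text
w1 2703 [256.2 163.3] z [0.057 0.058 0.06 ] circ [ 0.3834 -0.2935  0.0289] cen [ 0.3842 -0.2932  0.058 ]
w1 5380 [390.  176.3] z [0.074 0.077 0.078] circ [ 0.4742 -0.3861  0.0412] cen [ 0.4747 -0.3854  0.058 ]
w1 532 [252.2 107. ] z [0.043 0.049 0.05 ] circ [ 0.4144 -0.2512  0.0121] cen [ 0.4144 -0.2511  0.049 ]
w1 387 [251.1 213.2] z [0.044 0.049 0.05 ] circ [ 0.3463 -0.3308  0.0126] cen [ 0.3458 -0.3312  0.049 ]
w1 3873 [333.3 268.8] z [0.02  0.076 0.078] circ [ 0.3813 -0.426   0.0496] cen [ 0.3771 -0.4207  0.075 ]
s1 384 [361.9 241.7] z [0.071 0.077 0.082] circ [ 0.4799 -0.3825  0.0388] cen [ 0.4793 -0.3828  0.058 ]
s1 223 [324.7 256.6] z [0.054 0.059 0.063] circ [ 0.3793 -0.2973  0.0287] cen [ 0.378  -0.2978  0.058 ]
```

View pics/s1z.png

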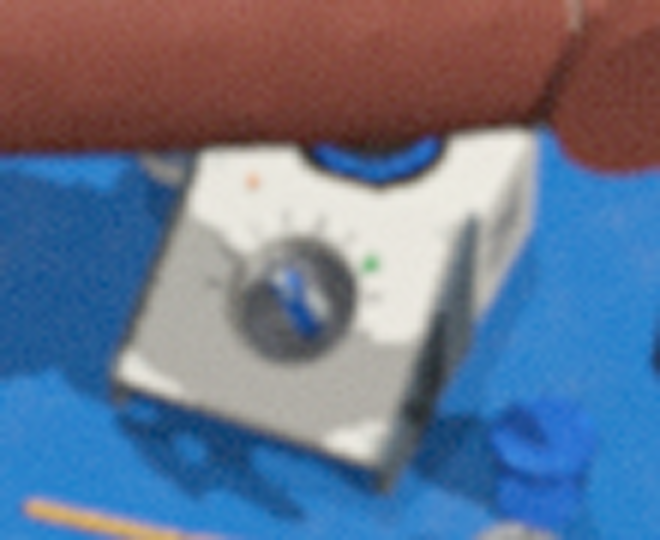

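Run:
```python
from h import *
plan((0.381,-0.2955,0.130),-40)
```

```text
t 1.17 tcp [ 0.3776 -0.2999  0.2311] yaw -39.94 xaxis [-0.  0. -1.] q [-0.83 -0.3   1.93 -0.    1.51 -0.13] SHIFT [ 2.528 -0.005 -0.139] TURN 0.013
```

Emit:
drive_tool --commands "-1 1.0 0 -0.1 0;-1 2.0 0 -0.1 0;-1 2.53 0 -0.1 0;-1 2.53 0 -0.1 0;-1 2.53 0 -0.1 0"

```text
t: 1.58
tool_pos: [0.3796, -0.2962, 0.129]
tool_rot: [1.701, 0.798, -1.704]
contact_force: [0.1, -1.1, 0.1]
opening: 0.0852
```

Run:
```python
from h import *
plan((0.381,-0.2955,0.027),-40)
grab('wrist','w2'); grab('side','d2')
blob('w2',(18,120,100),(35,255,255),.058,(100,0,512,340)); blob('w2',(40,100,80),(75,255,255),.049,(100,0,512,330)); blob('w2',(95,60,120),(104,200,255),.049,(100,0,512,330))
```

```text
t 1.58 tcp [ 0.3796 -0.2962  0.129 ] yaw -39.96 xaxis [-0.002  0.002 -1.   ] q [-0.82 -0.21  2.04 -0.    1.32 -0.12] SHIFT [ 2.55   0.024 -0.036] TURN 0.008
w2 5468 [258.3 197.2] z [0.057 0.058 0.06 ] circ [ 0.3839 -0.2931  0.029 ] cen [ 0.3849 -0.2927  0.058 ]
w2 11492 [452.8 218.3] z [0.072 0.077 0.078] circ [ 0.4752 -0.3894  0.0436] cen [ 0.4753 -0.3877  0.058 ]
w2 1088 [252.5 117.7] z [0.043 0.049 0.05 ] circ [ 0.4145 -0.2513  0.012 ] cen [ 0.4147 -0.2511  0.049 ]
w2 683 [250.9 263.9] z [0.044 0.049 0.05 ] circ [ 0.3466 -0.33    0.0128] cen [ 0.3462 -0.3307  0.049 ]
```

View pics/w2.png

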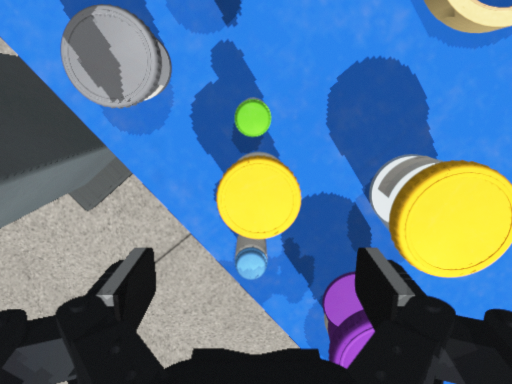

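Emit:
drive_tool --commands "-1 0.9 0.02 -0.07 0;-1 1.7 0.02 -0.07 0;-1 2.3 0.02 -0.07 0;-1 2.55 0.02 -0.07 0;-1 2.55 0.02 -0.07 0;-1 2.55 0.02 -0.07 0"

```text
t: 2.18
tool_pos: [0.3842, -0.2955, 0.03]
tool_rot: [1.701, 0.793, -1.699]
contact_force: [-0.2, -0.4, 0.8]
opening: 0.0853
```

Run:
```python
from h import *
plan((0.383,-0.294,0.027),-40)
```

```text
t 2.18 tcp [ 0.3842 -0.2955  0.03  ] yaw -39.86 xaxis [ 0.002 -0.002 -1.   ] q [-0.81 -0.06  2.09  0.    1.11 -0.11] SHIFT [ 0.074 -0.048 -0.01 ] TURN 0.028
```

Close on the lid.

Emit:
drive_tool --commands "0 0.05 -0.04 0 0;0.2 0.05 -0.04 0 0;0.4 0.05 -0.04 0 0;0.6 0.05 -0.04 0 0;0.6 0.05 -0.04 0 0;0.6 0.05 -0.04 0 0" --newtons 30

```text
t: 2.68
tool_pos: [0.3829, -0.2944, 0.0284]
tool_rot: [1.7, 0.793, -1.699]
contact_force: [-1.6, 0.6, 5.6]
opening: 0.0547
```

Emit:
drive_tool --commands "0.6 -0.3 0 0 0;0.6 -0.8 0 0 0;0.6 -1.6 0 0 0;0.6 -2.4 0 0 0;0.6 -2.4 0 0 0;0.6 -2.4 0 0 0"

```text
t: 3.18
tool_pos: [0.3835, -0.2948, 0.1261]
tool_rot: [1.7, 0.788, -1.696]
contact_force: [0.9, -0.4, -0.9]
opening: 0.0546
```

Run:
```python
from h import *
plan((0.383,-0.294,0.027),-40)
grab('wrist','w3'); grab('side','d3')
```

```text
t 3.18 tcp [ 0.3835 -0.2948  0.1261] yaw -39.84 xaxis [ 0.005 -0.005 -1.   ] q [-0.81 -0.21  2.04  0.    1.3  -0.11] SHIFT [ 2.477 -0.04  -0.009] TURN 0.033
```

View pics/w3.png

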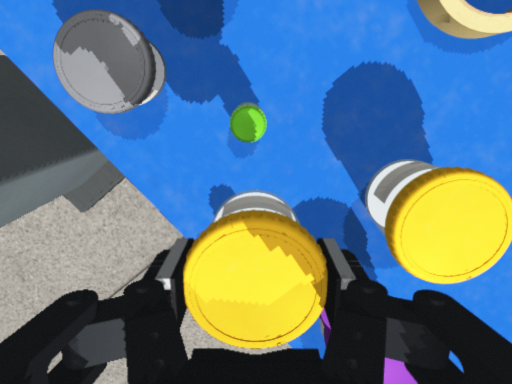

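View pics/d3.png

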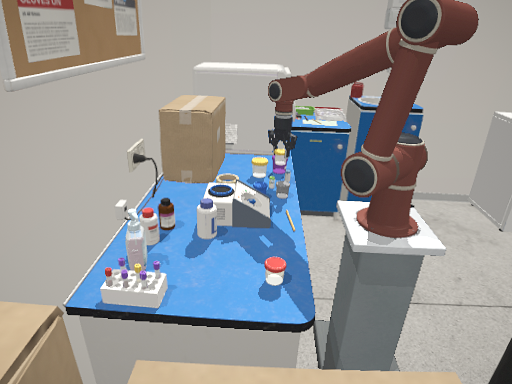

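Run:
```python
from h import *
blob('w3',(18,120,100),(35,255,255),.156,(100,0,350,384))
plan((0.53,-0.06,0.22))
```

```text
w3 15876 [254.9 279.6] z [0.154 0.156 0.157] circ [ 0.3852 -0.2922  0.0294] cen [ 0.3861 -0.291   0.156 ]
t 3.28 tcp [ 0.3817 -0.293   0.1221] yaw -39.84 xaxis [-0.  0. -1.] q [-0.81 -0.21  2.05 -0.    1.3  -0.11] SHIFT [-2.447 -0.885 -6.848] TURN 0
```

Emit:
drive_tool --commands "0.6 -0.9 0 0 0;0.6 -1.8 0 0 0;0.6 -2.4 -0.2 -0.6 0;0.6 -2.4 -0.45 -1.4 0;0.6 -2.4 -0.7 -2.3 0;0.6 -2.4 -0.95 -3.2 0;0.6 -2.4 -1.2 -4.1 0;0.6 -2.4 -1.4 -5 0"

```text
t: 3.95
tool_pos: [0.4664, -0.1016, 0.2162]
tool_rot: [1.699, 0.798, -1.703]
contact_force: [1.1, -1.1, -0.8]
opening: 0.0547
```

Run:
```python
from h import *
plan((0.53,-0.06,0.22))
```

```text
t 3.95 tcp [ 0.4664 -0.1016  0.2162] yaw -39.86 xaxis [-0.003  0.001 -1.   ] q [-0.37 -0.3   1.96  0.    1.49  0.32] SHIFT [-0.099  0.553 -1.819] TURN 0
```

Emit:
drive_tool --commands "0.6 -0.1 0.2 -0.6 0;0.6 -0.1 0.4 -1.2 0;0.6 -0.1 0.55 -1.8 0;0.6 -0.1 0.55 -1.8 0;0.6 -0.1 0.55 -1.8 0;0.6 -0.1 0.55 -1.8 0"

```text
t: 4.45
tool_pos: [0.529, -0.0626, 0.2204]
tool_rot: [1.698, 0.798, -1.703]
contact_force: [-0.5, -0.6, -1.1]
opening: 0.0545
```

Run:
```python
from h import *
plan((0.53,-0.06,0.22))
grab('wrist','w4'); grab('scene','s4'); grab('side','d4')
```

```text
t 4.45 tcp [ 0.529  -0.0626  0.2204] yaw -39.84 xaxis [-0.003  0.001 -1.   ] q [-0.26 -0.16  1.84 -0.    1.47  0.44] SHIFT [ 0.01  -0.023 -0.066] TURN 0
```

View pics/w4.png

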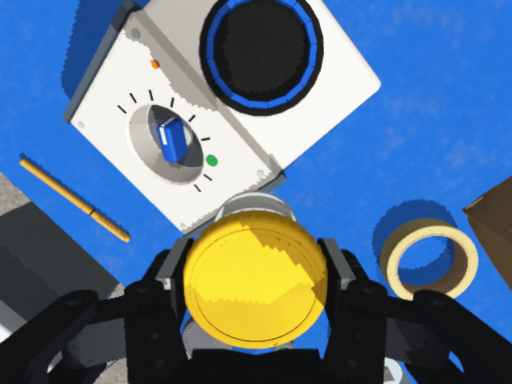

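View pics/s4.png

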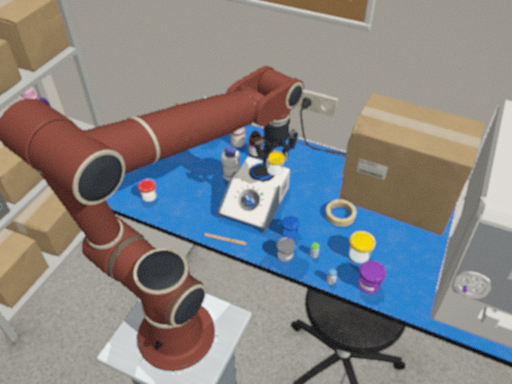

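Wrist view shows the nest lip centred near (262,47), the knob at (173,141) and the green mark at (211,160). Now working out the nest and mixer pose.

Run:
```python
from h import *
from scipy.optimize import least_squares
im,d,ci=load('w4'); P=cloud(ci,d); hsv=cv2.cvtColor(im,cv2.COLOR_BGR2HSV)
m=cv2.inRange(hsv,np.array((100,120,60)),np.array((125,255,255)))
z=P[...,2]; v,u=np.mgrid[:384,:512]
k=(m>0)&(z>.092)&(z<.115)&(v<125)&(u>190)&(u<335)
Q=P[k]; Q[:,2].sort(); print(k.sum(),np.percentile(P[k][:,2],[5,50,95]))
uv=np.c_[u[k],v[k]]; A=ray(ci,uv,.105)[:,:2]
for S in (A,P[k][:,:2]):
    f=least_squares(lambda p:np.hypot(S[:,0]-p[0],S[:,1]-p[1])-p[2],[.6,.02,.036],loss='soft_l1',f_scale=.002); print('nest',f.x.round(4))
blob('w4',(55,120,60),(85,255,255),.07,(195,145,230,175),10)
g=pt(ci,d,[(211,160)]);print('green',g)
# panel plane
sel=(hsv[...,1]<40)&(hsv[...,2]>180)&(z>.03)&(z<.1)&(u<270)&(v>30)
# restrict to polygon panel
poly=np.array([(75,120),(128,35),(270,175),(185,228)]); pm=np.zeros((384,512),np.uint8); cv2.fillPoly(pm,[poly],1)
S=P[sel&(pm>0)]
c=S.mean(0)
for _ in range(5):
    U,_s,V=np.linalg.svd(S-c); n=V[2]*np.sign(V[2][2]); r=(S-c)@n; S=S[abs(r)<.002]; c=S.mean(0)
print(len(S),'n',n,'tilt',np.degrees(np.arccos(n[2])),'az',np.degrees(np.arctan2(n[1],n[0])),'c',c)
```

```text
2504 [0.09778354 0.10518329 0.10652477]
nest [0.5963 0.0119 0.0364]
nest [0.5963 0.012  0.0364]
w4 83 [211.3 160.2] z [0.083 0.085 0.088] circ [ 0.5086 -0.0256  0.005 ] cen [ 0.509  -0.0256  0.07  ]
green [[ 0.51200438 -0.02441377  0.08386282]]
9669 n [-0.50453461 -0.01195679  0.86330867] tilt 30.309864499342385 az -178.6424212056956 c [0.4994456  0.0075671  0.07685334]
```

Run:
```python
from h import *
o=ctrl.get_obs(); print(o['tool_pos'])
blob('w4',(18,120,100),(35,255,255),.249,(100,150,350,384))
im,d,ci=load('w4'); P=cloud(ci,d)
print(P[205,255].round(4),P[200,250].round(4),P[212,265].round(4))
plan((0.596-.002,0.012-.0025,0.20))
```

```text
[ 0.52925101 -0.06318537  0.22156245]
w4 15858 [254.8 279.6] z [0.248 0.25  0.251] circ [ 0.5304 -0.0608  0.0298] cen [ 0.5313 -0.0596  0.249 ]
w4 228 [113.6 228.6] z [0.006 0.008 0.011] circ [ 0.5057 -0.0104  0.0067] cen [ 0.5053 -0.0106  0.249 ]
[ 0.5456 -0.0425  0.2258] [ 0.5436 -0.0413  0.2177] [ 0.5506 -0.0424  0.2439]
t 4.6 tcp [ 0.5293 -0.0632  0.2216] yaw -39.91 xaxis [-0.001  0.    -1.   ] q [-0.26 -0.16  1.84 -0.    1.47  0.44] SHIFT [ 0.538  0.076 -2.433] TURN 0
```

Emit:
drive_tool --commands "0.6 0 0.02 -0.6 0;0.6 0 0.04 -1.2 0;0.6 0 0.07 -1.8 0;0.6 0.2 0.08 -2.3 0;0.6 0.4 0.08 -2.45 0;0.6 0.54 0.08 -2.45 0;0.6 0.54 0.08 -2.45 0;0.6 0.54 0.08 -2.45 0"

```text
t: 5.27
tool_pos: [0.5942, 0.0096, 0.1996]
tool_rot: [1.699, 0.796, -1.703]
contact_force: [1.0, 0.2, -0.6]
opening: 0.0544
```

Run:
```python
from h import *
plan((0.595,.010,.128))
```

```text
t 5.27 tcp [0.5942 0.0096 0.1996] yaw -39.91 xaxis [-0.002 -0.    -1.   ] q [-0.11  0.    1.72 -0.    1.42  0.59] SHIFT [ 1.791  0.012 -0.022] TURN 0
```

Emit:
drive_tool --commands "0.6 0.5 0 -0.02 0;0.6 1.0 0 -0.02 0;0.6 1.35 0 -0.02 0;0.6 1.6 0 -0.02 0;0.6 1.7 0 -0.02 0;0.6 1.78 0 -0.02 0;0.6 1.78 0 -0.02 0;0.6 1.78 0 -0.02 0"

```text
t: 5.93
tool_pos: [0.5964, 0.0111, 0.1302]
tool_rot: [1.701, 0.795, -1.699]
contact_force: [0.9, 0.7, -0.4]
opening: 0.0547
```

Run:
```python
from h import *
plan((0.595,.010,.128)); print(ctrl.get_obs()['contact_force'])
grab('side','d5');im,d,ci=load('side'+'0')
im=load('d5')[0]; cv2.imwrite('pics/d5z.png',cv2.resize(im[110:250,150:310],None,fx=4,fy=4,interpolation=2))
```

```text
t 5.93 tcp [0.5964 0.0111 0.1302] yaw -39.85 xaxis [ 0.001 -0.    -1.   ] q [-0.11  0.07  1.77  0.    1.3   0.59] SHIFT [ 0.056 -0.01   0.043] TURN 0
[ 0.92850432  0.73448371 -0.44603506]
```

View pics/d5z.png

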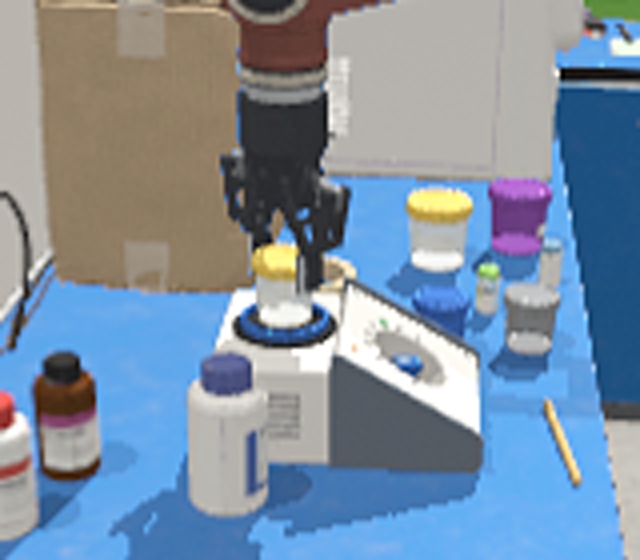

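Emit:
drive_tool --commands "0.6 0.04 0 0.02 0;0.6 0.07 0 0.03 0;0.6 0.1 0 0.03 0;0.6 0.1 0 0.03 0"

```text
t: 6.32
tool_pos: [0.5952, 0.0103, 0.1255]
tool_rot: [1.701, 0.795, -1.7]
contact_force: [0.2, -0.0, 0.1]
opening: 0.0545
```

Emit:
drive_tool --commands "0.6 0.03 0 0 0;0.6 0.06 0 0 0;0.6 0.06 0 0 0"

```text
t: 6.57
tool_pos: [0.5956, 0.0103, 0.1254]
tool_rot: [1.701, 0.795, -1.699]
contact_force: [-4.4, 0.0, 10.3]
opening: 0.0546
```

Contact (10 N up): the cup is seated. Release, then retreat upward.

Emit:
drive_tool --commands "0.3 -0.05 0 0 0;-0.2 -0.05 0 0 0;-0.6 -0.05 0 0 0;-1 -0.05 0 0 0;-1 -0.05 0 0 0;-1 -0.05 0 0 0"

```text
t: 7.07
tool_pos: [0.5949, 0.0103, 0.1245]
tool_rot: [1.7, 0.796, -1.701]
contact_force: [0.0, -0.4, 0.3]
opening: 0.0851
```

Emit:
drive_tool --commands "-1 -0.4 0 0 0;-1 -1 0 0 0;-1 -1.8 0 0 0;-1 -2.6 0 0 0;-1 -2.6 0 0 0;-1 -2.6 0 0 0"

```text
t: 7.57
tool_pos: [0.5966, 0.0101, 0.2321]
tool_rot: [1.704, 0.793, -1.695]
contact_force: [-0.6, -0.3, -0.5]
opening: 0.0854
```

Run:
```python
from h import *
plan((0.42,-.0,.26),0)
grab('wrist','w6');grab('side','d6')
im=load('d6')[0]; cv2.imwrite('pics/d6z.png',cv2.resize(im[110:250,150:310],None,fx=4,fy=4,interpolation=2))
blob('w6',(18,120,100),(35,255,255),.155,(100,50,400,384))
```

```text
t 7.57 tcp [0.5966 0.0101 0.2321] yaw -39.84 xaxis [ 0.006 -0.001 -1.   ] q [-0.11 -0.02  1.68 -0.    1.47  0.59] SHIFT [-0.722 -3.225  3.021] TURN -7.968
w6 5140 [252.7 200.6] z [0.154 0.155 0.157] circ [0.5961 0.0121 0.0289] cen [0.5969 0.0125 0.155 ]
```

View pics/w6.png

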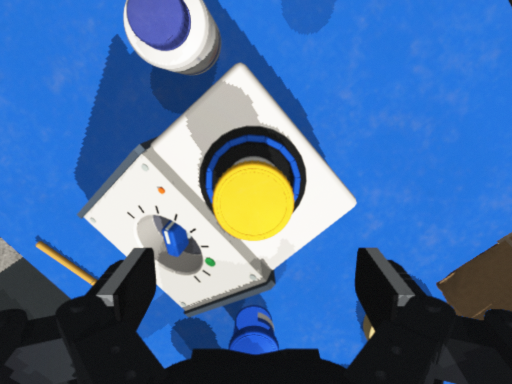

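View pics/d6z.png

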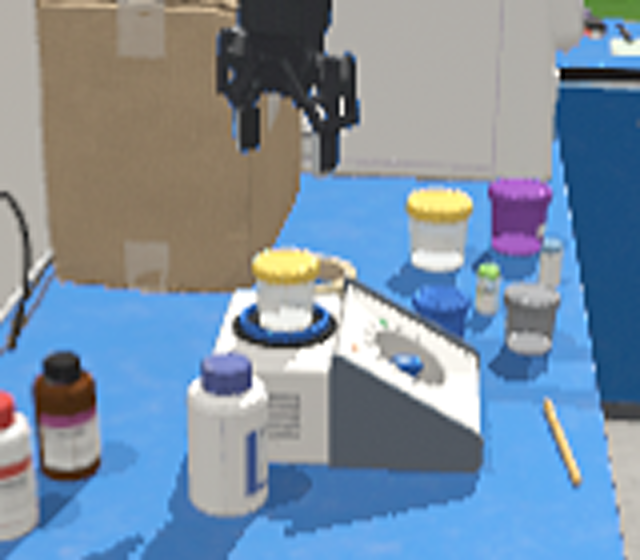

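Side and wrist views show the cup standing upright inside the blue lip, with its lid centred at (0.596, 0.012) and its top at 0.155. Next I go above the knob and look.

Run:
```python
from h import *
plan((0.485,.0096,.17),-15)
```

```text
t 7.67 tcp [0.5946 0.0103 0.228 ] yaw -39.85 xaxis [-0.001  0.    -1.   ] q [-0.11 -0.02  1.69 -0.    1.47  0.59] SHIFT [ 1.453 -2.092  1.768] TURN -4.97
```

Emit:
drive_tool --commands "-1 0 -0.7 0.6 -1;-1 0 -1.4 1.2 -2;-1 0 -2.1 1.77 -3;-1 0.5 -2.1 1.77 -4;-1 1 -2.1 1.77 -5;-1 1.4 -2.1 1.77 -5;-1 1.4 -2.1 1.77 -5;-1 1.4 -2.1 1.77 -5"

```text
t: 8.33
tool_pos: [0.4836, 0.0099, 0.1704]
tool_rot: [1.395, 1.079, -1.402]
contact_force: [0.6, 0.6, 0.4]
opening: 0.0857
```

Run:
```python
from h import *
plan((0.485,.0096,.17),-15)
grab('wrist','w7')
```

```text
t 8.33 tcp [0.4836 0.0099 0.1704] yaw -14.86 xaxis [-0.005  0.001 -1.   ] q [-0.13 -0.25  1.99  0.    1.4   0.13] SHIFT [ 0.01   0.037 -0.001] TURN 0.028
```

View pics/w7.png

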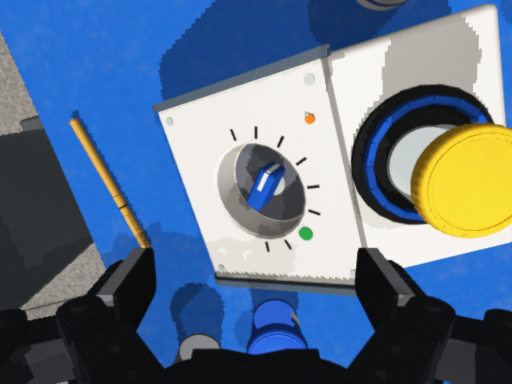

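Run:
```python
from h import *
im,d,ci=load('w7'); P=cloud(ci,d); hsv=cv2.cvtColor(im,cv2.COLOR_BGR2HSV)
cv2.imwrite('pics/w7z.png',cv2.resize(im[110:270,190:340],None,fx=3.7,fy=3.7,interpolation=2))
pm=np.zeros((384,512),np.uint8); cv2.fillPoly(pm,[np.array([(165,110),(322,52),(350,260),(222,270)])],1)
sel=(hsv[...,1]<40)&(hsv[...,2]>180)&(pm>0)
S=P[sel]; c=np.median(S,0)
for t in(.01,.004,.002,.002,.002):
    V=np.linalg.svd(S-c,full_matrices=False)[2]; n=V[2]*np.sign(V[2][2]); S=S[abs((S-c)@n)<t]; c=S.mean(0)
print(len(S),'n',n.round(4),'tilt',np.degrees(np.arccos(n[2])).round(2),'az',np.degrees(np.arctan2(-n[1],-n[0])).round(2))
# edges yaw: points of rear ridge & side edges by image
def onplane(uv):
    s=slopes(ci,uv); D=np.c_[s,np.ones(len(s))]@ci['T'][:3,:3].T; o=ci['T'][:3,3]
    return o+D*(((c-o)@n)/(D@n))[:,None]
top=onplane([(160,108),(325,49)]); bot=onplane([(160,108),(216,273)])
for a in(top,bot): v=a[1]-a[0]; print('edge az',np.degrees(np.arctan2(v[1],v[0])).round(2),np.linalg.norm(v).round(4))
# well rim: fit using pixels grey vs white? use ticks + green
g=cv2.inRange(hsv,np.array((55,120,60)),np.array((85,255,255))); vu=np.argwhere((g>0)&(pm>0)); gp=onplane([vu[:,::-1].mean(0)])[0]; print('green',vu.mean(0),gp.round(4))
np.savez('pics/pl.npz',n=n,c=c)
# tick circle: dark pixels within panel near ring
```

```text
20287 n [-0.5014 -0.0117  0.8651] tilt 30.1 az 1.33
edge az 2.03 0.1404
edge az -89.95 0.1543
green [233.34166667 305.35833333] [ 0.5124 -0.0251  0.0841]
```

View pics/w7z.png

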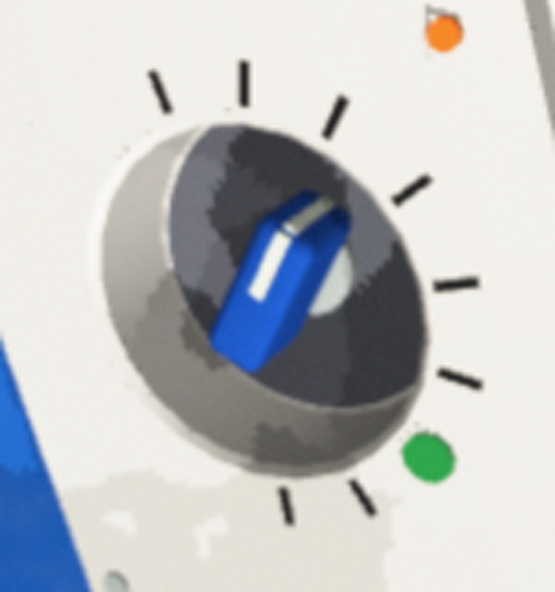

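Run:
```python
from h import *
from scipy.optimize import least_squares
im,d,ci=load('w7'); z=np.load('pics/pl.npz'); c=z['c']
psi=np.radians(1.3); n=np.array([-.5*np.cos(psi),-.5*np.sin(psi),np.cos(np.pi/6)])
def onplane(zz,off=0):
    uv=np.array(zz)/3.7+np.array([190,110])
    s=slopes(ci,uv); D=np.c_[s,np.ones(len(s))]@ci['T'][:3,:3].T; o=ci['T'][:3,3]; cc=c+off*n
    return o+D*(((cc-o)@n)/(D@n))[:,None]
up=np.array([np.cos(np.pi/6)*np.cos(psi),np.cos(np.pi/6)*np.sin(psi),.5]); L=np.array([-np.sin(psi),np.cos(psi),0])
rim=onplane([(100,250),(145,155),(225,122),(330,165),(400,240),(428,320),(405,425),(290,477),(190,435),(130,350)])
A=np.c_[(rim-c)@up,(rim-c)@L]
f=least_squares(lambda p:np.hypot(A[:,0]-p[0],A[:,1]-p[1])-p[2],[0,0,.038]); print('rim',f.x.round(4),f.fun.round(4))
w=c+f.x[0]*up+f.x[1]*L; print('well centre on face',w.round(4))
tick=onplane([(160,92),(244,85),(335,117),(411,190),(457,284),(461,380),(429,458),(363,499),(287,505)]); B=np.c_[(tick-w)@up,(tick-w)@L]
print('ticks ang',np.degrees(np.arctan2(B[:,1],B[:,0])).round(1),np.hypot(*B.T).round(4))
f2=least_squares(lambda p:np.hypot(B[:,0]-p[0],B[:,1]-p[1])-p[2],[0,0,.0475]);print('tickc',f2.x.round(4))
k=onplane([(258,298),(288,234)],-.003); K=np.c_[(k-w)@up,(k-w)@L]; print('pointer pts',K.round(4)); v=K[1]-K[0]; print('dir',np.degrees(np.arctan2(v[1],v[0])))
kc=w-.003*n;print('knob top',kc.round(4),'knob mid',(w-.013*n).round(4))
```

```text
rim [-0.0102 -0.0194  0.0379] [ 0.0005  0.0005  0.0012 -0.0009 -0.0006 -0.0003  0.0003  0.001   0.0004
 -0.0021]
well centre on face [0.4861 0.0089 0.0693]
ticks ang [ 98.3  74.6  50.4  25.9   0.9 -24.5 -49.6 -74.4 -98.4] [0.0475 0.0464 0.046  0.045  0.0448 0.0448 0.0459 0.0458 0.046 ]
tickc [-0.0017  0.0004  0.0466]
pointer pts [[-0.0005  0.0013]
 [ 0.0107  0.0139]]
dir 48.254246698033334
knob top [0.4876 0.0089 0.0667] knob mid [0.4926 0.009  0.0581]
```

```bash
cat > fit.py <<'E'
from h import *
psi=np.radians(1.3); n=np.array([-.5*np.cos(psi),-.5*np.sin(psi),np.cos(np.pi/6)]); w=np.array([.485,.009,.0688])
def ev(C,yaw,g,th=.0145):
    a=np.radians(yaw); y=np.array([np.cos(a),np.sin(a),0]); x=np.array([-np.sin(a),np.cos(a),0]); out=[]
    for s in(1,-1):
        co=np.array([C+s*y*r+x*q for r in(g/2,g/2+th) for q in(-.011,.011)])-w
        dep=-(co@n); rad=np.linalg.norm(co+dep[:,None]*n,axis=1)
        ex=co.copy(); ex[:,2]+=np.maximum(dep,0)/n[2]; re=np.linalg.norm(ex-np.outer(ex@n,n),axis=1)
        inn=dep[:2].mean()
        out.append((dep.max()*1e3,inn*1e3,max(rad.max(),re.max())*1e3))
    return np.round(out,1)
if __name__=='__main__':
  for dz in(.050,.053,.056):
   for dx in(.000,.003,.006):
    C=np.array([w[0]+dx,w[1],dz]); print('z',dz,'dx',dx,*[f'{yw}:{ev(C,yw,.024).tolist()}' for yw in(-37,-65,-90,-115,-141)])
E
python3 fit.py
```

```text
z 0.05 dx 0.0 -37:[[30.1, 21.0, 32.8], [15.0, 11.6, 34.2]] -65:[[26.6, 18.7, 31.1], [18.9, 13.9, 33.8]] -90:[[21.6, 16.1, 32.7], [22.1, 16.4, 32.5]] -115:[[18.6, 13.6, 33.9], [27.1, 18.9, 31.3]] -141:[[14.9, 11.5, 34.2], [30.1, 21.0, 32.8]]
z 0.05 dx 0.003 -37:[[31.6, 22.5, 36.2], [16.5, 13.1, 31.7]] -65:[[28.1, 20.2, 33.9], [20.4, 15.4, 31.7]] -90:[[23.1, 17.6, 31.2], [23.6, 17.9, 31.1]] -115:[[20.1, 15.1, 31.8], [28.6, 20.4, 34.1]] -141:[[16.4, 13.0, 31.7], [31.6, 22.5, 36.2]]
z 0.05 dx 0.006 -37:[[33.1, 24.0, 39.6], [18.0, 14.6, 29.8]] -65:[[29.6, 21.7, 36.8], [21.9, 16.9, 29.7]] -90:[[24.6, 19.1, 32.9], [25.1, 19.4, 33.1]] -115:[[21.6, 16.6, 29.8], [30.1, 21.9, 37.0]] -141:[[17.9, 14.5, 30.0], [33.1, 24.0, 39.6]]
z 0.053 dx 0.0 -37:[[27.5, 18.4, 32.8], [12.4, 9.0, 32.8]] -65:[[24.0, 16.1, 31.1], [16.3, 11.3, 32.6]] -90:[[19.0, 13.5, 31.8], [19.5, 13.8, 31.6]] -115:[[16.0, 11.0, 32.6], [24.5, 16.3, 31.3]] -141:[[12.3, 8.9, 32.8], [27.5, 18.4, 32.8]]
z 0.053 dx 0.003 -37:[[29.0, 19.9, 36.2], [13.9, 10.5, 30.5]] -65:[[25.5, 17.6, 33.9], [17.8, 12.8, 30.5]] -90:[[20.5, 15.0, 31.0], [
[... 373 characters left out ...]
:[[24.9, 15.8, 32.8], [9.8, 6.4, 31.3]] -65:[[21.4, 13.5, 31.1], [13.7, 8.7, 31.4]] -90:[[16.4, 10.9, 31.0], [16.9, 11.2, 30.9]] -115:[[13.4, 8.4, 31.4], [21.9, 13.7, 31.3]] -141:[[9.7, 6.3, 31.3], [24.9, 15.8, 32.8]]
z 0.056 dx 0.003 -37:[[26.4, 17.3, 36.2], [11.3, 7.9, 29.6]] -65:[[22.9, 15.0, 33.9], [15.2, 10.2, 29.4]] -90:[[17.9, 12.4, 31.0], [18.4, 12.7, 31.1]] -115:[[14.9, 9.9, 29.4], [23.4, 15.2, 34.1]] -141:[[11.2, 7.8, 29.7], [26.4, 17.3, 36.2]]
z 0.056 dx 0.006 -37:[[27.9, 18.8, 39.6], [12.8, 9.4, 28.3]] -65:[[24.4, 16.5, 36.8], [16.7, 11.7, 29.2]] -90:[[19.4, 13.9, 32.9], [19.9, 14.2, 33.1]] -115:[[16.4, 11.4, 29.2], [24.9, 16.7, 37.0]] -141:[[12.7, 9.3, 28.5], [27.9, 18.8, 39.6]]
```

```bash
cat > bar.py <<'E'
from fit import *
up=np.array([np.cos(np.pi/6)*np.cos(psi),np.cos(np.pi/6)*np.sin(psi),.5]); L=np.array([-np.sin(psi),np.cos(psi),0])
def ext(C,phi,yaw):
    p=np.radians(phi); b=np.cos(p)*up+np.sin(p)*L; m=np.cross(n,b); a=np.radians(yaw); y=np.array([np.cos(a),np.sin(a),0]); x=np.array([-np.sin(a),np.cos(a),0])
    G=np.array([w+i*b+j*m-k*n for i in np.linspace(-.018,.018,37) for j in(-.007,.007) for k in np.linspace(.003,.026,24)])-C
    G=G[(G[:,2]>0)&(abs(G@x)<.011)]; q=G@y*1e3
    return q.min().round(1),q.max().round(1)
if __name__=='__main__':
  for dx in(.0,.0025,.005):
   C=np.array([w[0]+dx,w[1],.056])
   print(dx,[(ph,yw.round(1),ext(C,ph,yw)) for ph in(48,24,0,-24,-48) for yw in[np.degrees(np.arctan2(np.sin(np.radians(ph)),np.cos(np.radians(ph))*.866))+1.3-90]])
E
python3 bar.py
python3 - <<'E'
from h import *
plan((0.4875,.009,.09),-36.6)
E
```

```text
0.0 [(48, np.float64(-36.6), (np.float64(-5.3), np.float64(14.3))), (24, np.float64(-61.5), (np.float64(-6.1), np.float64(10.9))), (0, np.float64(-88.7), (np.float64(-7.0), np.float64(7.0))), (-24, np.float64(-115.9), (np.float64(-10.9), np.float64(6.1))), (-48, np.float64(-140.8), (np.float64(-14.3), np.float64(5.3)))]
0.0025 [(48, np.float64(-36.6), (np.float64(-7.3), np.float64(12.3))), (24, np.float64(-61.5), (np.float64(-7.3), np.float64(10.0))), (0, np.float64(-88.7), (np.float64(-7.1), np.float64(6.9))), (-24, np.float64(-115.9), (np.float64(-10.1), np.float64(7.2))), (-48, np.float64(-140.8), (np.float64(-12.4), np.float64(7.2)))]
0.005 [(48, np.float64(-36.6), (np.float64(-9.3), np.float64(10.3))), (24, np.float64(-61.5), (np.float64(-8.5), np.float64(9.0))), (0, np.float64(-88.7), (np.float64(-7.1), np.float64(6.9))), (-24, np.float64(-115.9), (np.float64(-9.2), np.float64(8.3))), (-48, np.float64(-140.8), (np.float64(-10.8), np.float64(9.1)))]
t 8.38 tcp [0.4847 0.0098 0.172 ] yaw -14.86 xaxis [-0.002  0.    -1.   ] q [-0.13 -0.25  1.99 -0.    1.4   0.13] SHIFT [ 2.05   0.078 -0.   ] TURN 4.348
```

Emit:
drive_tool --commands "0.43 0.3 0.05 0 1.4;0.43 0.7 0.05 0 2.8;0.43 1.0 0.05 0 4.2;0.43 1.3 0.07 0 4.35;0.43 1.3 0.07 0 4.35;0.43 1.3 0.07 0 4.35;0.43 1.3 0.07 0 4.35"

```text
t: 8.97
tool_pos: [0.4887, 0.0089, 0.122]
tool_rot: [1.662, 0.836, -1.66]
contact_force: [-1.2, 0.1, 0.2]
opening: 0.0243
```

Run:
```python
from h import *
plan((0.488,.009,.055),-36.6)
grab('wrist','w8')
```

```text
t 8.97 tcp [0.4887 0.0089 0.122 ] yaw -36.5 xaxis [ 0.001 -0.    -1.   ] q [-0.13 -0.19  2.03  0.    1.3   0.5 ] SHIFT [ 1.674 -0.018  0.01 ] TURN 0.021
```

View pics/w8.png

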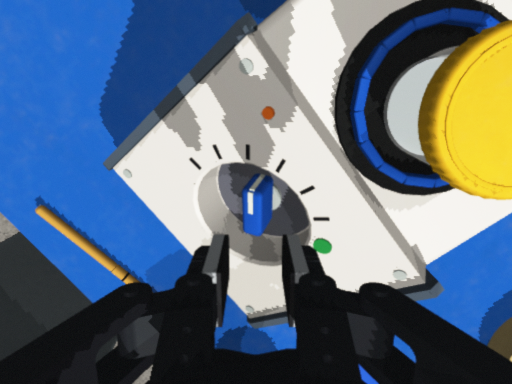

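The bar stands parallel to the jaws and centred between the fingers (u≈257). Lowering over it.

Emit:
drive_tool --commands "0.43 0.4 0 0 0;0.43 0.8 0 0 0;0.43 1.0 0 0 0;0.43 1.15 0 0 0;0.43 1.25 0 0 0;0.43 1.25 0 0 0"

```text
t: 9.52
tool_pos: [0.4878, 0.009, 0.0706]
tool_rot: [1.662, 0.837, -1.663]
contact_force: [0.2, -0.1, -0.0]
opening: 0.0242
```

Emit:
drive_tool --commands "0.43 0.1 0 0 0;0.43 0.2 0 0 0;0.43 0.3 0 0 0;0.43 0.4 0 0 0;0.43 0.4 0 0 0"

```text
t: 9.93
tool_pos: [0.4872, 0.0091, 0.0539]
tool_rot: [1.661, 0.837, -1.664]
contact_force: [0.3, 0.7, -0.7]
opening: 0.0247
```

Run:
```python
from h import *
plan((0.488,.009,.055),-36.6); print(ctrl.get_obs()['contact_force'],ctrl.get_obs()['wrist_torque'])
grab('wrist','w9')
```

```text
t 9.93 tcp [0.4872 0.0091 0.0539] yaw -36.59 xaxis [-0.002  0.    -1.   ] q [-0.13 -0.09  2.07  0.    1.17  0.5 ] SHIFT [-0.027  0.017 -0.009] TURN 0.002
[ 0.32492273  0.71759687 -0.69456862] [0.01155084 0.02629422 0.00214741]
```

View pics/w9.png

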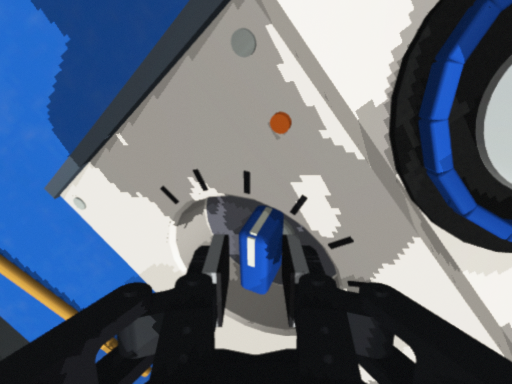

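Emit:
drive_tool --commands "0.43 0 0 0 1;0.43 0 0 0 2;0.43 0 0 0 3;0.43 0 0 0 4;0.43 0 0 0 5;0.43 0 0 0 6;0.43 0 0 0 7;0.43 0 0 0 7"

```text
t: 10.65
tool_pos: [0.4877, 0.0092, 0.055]
tool_rot: [2.048, 0.331, -2.049]
contact_force: [-0.2, -0.5, 1.4]
opening: 0.024
```

Run:
```python
from h import *
plan((0.488,.009,.055),-140.8); print(ctrl.get_obs()['contact_force'],ctrl.get_obs()['wrist_torque'])
grab('wrist','w10')
```

```text
t 10.65 tcp [0.4877 0.0092 0.055 ] yaw -71.67 xaxis [-0.  0. -1.] q [-0.13 -0.1   2.07  0.    1.17  1.12] SHIFT [-0.001  0.007 -0.004] TURN 13.827
[-0.20068891 -0.4511305   1.40814098] [0.11604221 0.06448525 0.0393572 ]
```

View pics/w10.png

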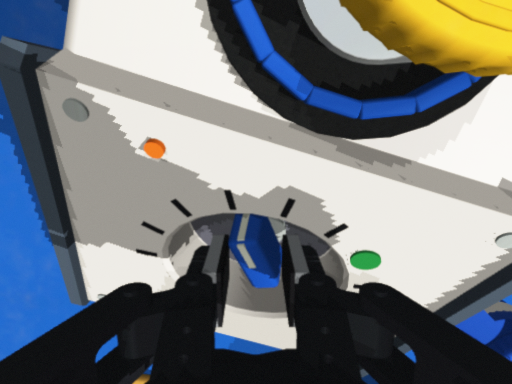

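The knob follows, its pointer now near tick 3 at (229,199), with low forces. I'll keep turning.

Emit:
drive_tool --commands "0.43 0 0 0 1;0.43 0 0 0 2;0.43 0 0 0 3;0.43 0 0 0 4;0.43 0 0 0 5;0.43 0 0 0 6;0.43 0 0 0 7;0.43 0 0 0 7"

```text
t: 11.37
tool_pos: [0.4883, 0.0089, 0.0551]
tool_rot: [-2.067, 0.301, 2.065]
contact_force: [-0.6, -0.4, -0.2]
opening: 0.0243
```

Emit:
drive_tool --commands "0.43 0 0 0 1;0.43 0 0 0 2;0.43 0 0 0 3;0.43 0 0 0 4;0.43 0 0 0 5;0.43 0 0 0 6;0.43 0 0 0 6.8;0.43 0 0 0 6.8"

```text
t: 12.03
tool_pos: [0.4884, 0.0095, 0.0554]
tool_rot: [-1.697, 0.798, 1.696]
contact_force: [-1.1, 4.1, 1.2]
opening: 0.0243
```

Run:
```python
from h import *
plan((0.488,.009,.055),-140.8); print(ctrl.get_obs()['contact_force'],ctrl.get_obs()['wrist_torque'])
grab('wrist','w11')
```

```text
t 12.03 tcp [0.4884 0.0095 0.0554] yaw -140.46 xaxis [ 0.001  0.001 -1.   ] q [-0.13 -0.1   2.07  0.    1.17  2.32] SHIFT [ 0.009  0.016 -0.004] TURN 0.069
[-1.05793371  4.1215194   1.23763755] [0.54492697 0.00611177 0.03026512]
```

View pics/w11.png

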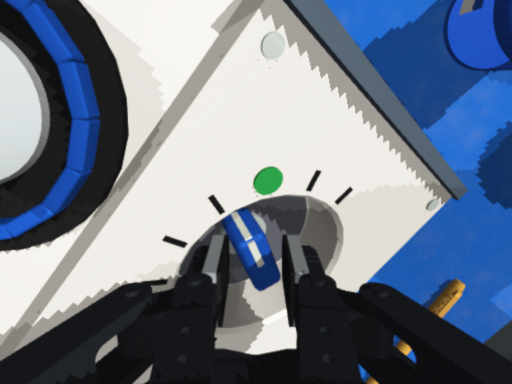

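The pointer sits between tick 5 at (216,204) and the green mark at (268,180), and the bar lags the jaws by about 20°. A bit more turn.

Emit:
drive_tool --commands "0.43 0 0 0 0.7;0.43 0 0 0 1.4;0.43 0 0 0 2;0.43 0 0 0 2"

```text
t: 12.42
tool_pos: [0.4884, 0.0087, 0.0552]
tool_rot: [-1.58, 0.919, 1.577]
contact_force: [1.0, 0.5, 1.5]
opening: 0.0242
```

Run:
```python
from h import *
plan((0.488,.009,.055),-140.8); print(ctrl.get_obs()['contact_force'],ctrl.get_obs()['wrist_torque'])
grab('wrist','w12')
```

```text
t 12.42 tcp [0.4884 0.0087 0.0552] yaw -150.43 xaxis [ 0.001 -0.001 -1.   ] q [-0.13 -0.1   2.07 -0.    1.17  2.49] SHIFT [0.004 0.005 0.01 ] TURN -1.926
[1.00390339 0.54977944 1.52867932] [ 0.02817384 -0.13379853 -0.0135773 ]
```

View pics/w12.png

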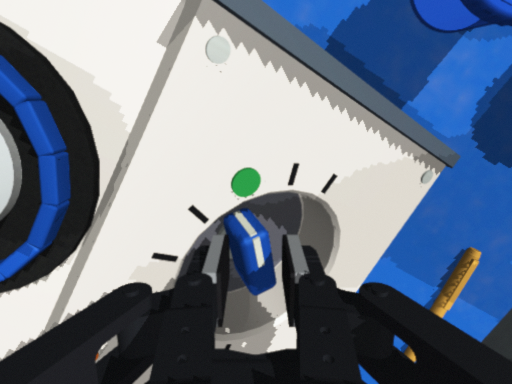

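```bash
cat > ptr.py <<'E'
from bar import *
import sys
def ptr(tag,a,b):
    im,d,ci=load(tag); s=slopes(ci,[a,b]); D=np.c_[s,np.ones(2)]@ci['T'][:3,:3].T; o=ci['T'][:3,3]; cc=w-.003*n
    p=o+D*(((cc-o)@n)/(D@n))[:,None]-w; K=np.c_[p@up,p@L]; v=K[1]-K[0]; print(tag,K.round(4).tolist(),'dir',np.degrees(np.arctan2(v[1],v[0])).round(1))
E
python3 - <<'E'
from ptr import *
im=load('w12')[0]; cv2.imwrite('pics/w12z.png',cv2.resize(im[170:310,180:340],None,fx=4.5,fy=4.2,interpolation=2))
ptr('w12',(257,240),(236,213)); ptr('w10',(250,260),(243,240))
E
```

```text
w12 [[0.0093, -0.0114], [0.0254, -0.0205]] dir -29.5
w10 [[0.0048, 0.0041], [0.0172, 0.0102]] dir 26.0
```

View pics/w12z.png

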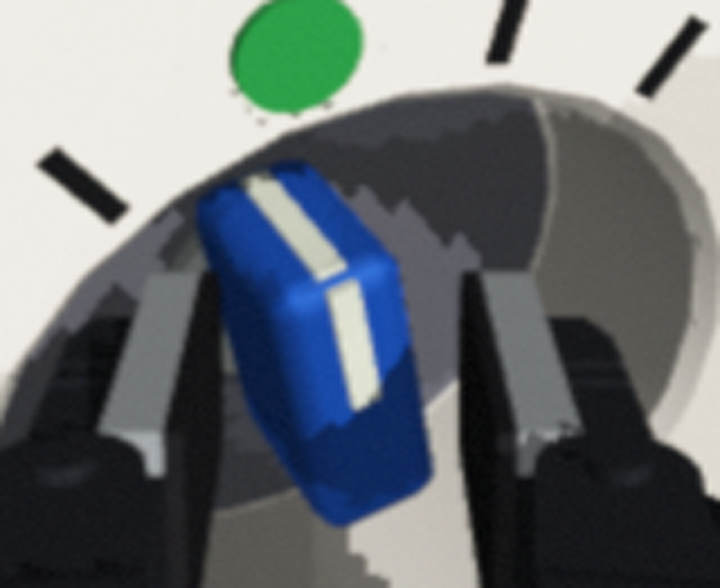

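Run:
```python
from ptr import *
ptr('w12',(261.8,266.4),(256,236.9))
```

```text
w12 [[-0.0009, 0.0007], [0.0107, -0.0126]] dir -48.9
```

The top-face line reads −48.9°, which is position 6 at the green mark, and the wrist torque is near zero. I'll centre the jaws on the bar and withdraw upward.

Emit:
drive_tool --commands "0.43 0 0 0 -0.8;0.43 0 0 0 -1.6;0.43 0 0 0 -1.6;0.43 -0.3 0 0 -1.6;0.43 -0.8 0 0 -1.6;0.43 -1.6 0 0 -1.6;0.43 -2.3 0 0 -1.6;0.43 -2.3 0 0 -1.6"

```text
t: 13.13
tool_pos: [0.492, 0.0083, 0.1548]
tool_rot: [-1.682, 0.822, 1.66]
contact_force: [0.4, -0.3, 1.1]
opening: 0.0246
```

Emit:
drive_tool --commands "0.43 -0.5 0 0 0;0.43 -1.2 0 0 0;0.43 -1.2 0 0 0;0.43 -1.2 0 0 0"

```text
t: 13.47
tool_pos: [0.4892, 0.0087, 0.1976]
tool_rot: [-1.676, 0.825, 1.667]
contact_force: [0.2, 1.0, -0.7]
opening: 0.0245
```

Run:
```python
from h import *
plan((0.488,.009,.17),-140.8)
for k in('wrist','side','scene'): grab(k,k+'13')
im=load('side13')[0]; cv2.imwrite('pics/d13z.png',cv2.resize(im[110:290,140:310],None,fx=3.3,fy=3.3,interpolation=2))
im=load('scene13')[0]; cv2.imwrite('pics/s13z.png',cv2.resize(im[130:300,120:400],None,fx=2.8,fy=2.8,interpolation=2))
```

```text
t 13.47 tcp [0.4892 0.0087 0.1976] yaw -142.6 xaxis [ 0.005 -0.001 -1.   ] q [-0.13 -0.26  1.96 -0.    1.44  2.35] SHIFT [0.689 0.023 0.027] TURN -0.36
```

View pics/wrist13.png

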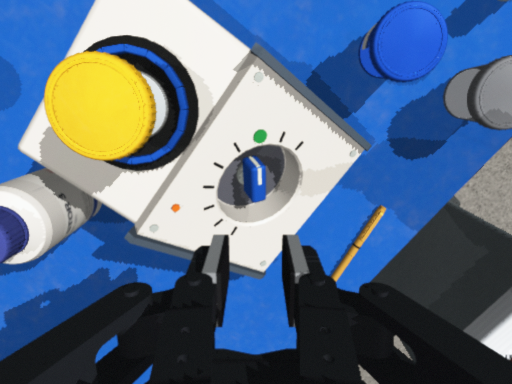

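View pics/d13z.png

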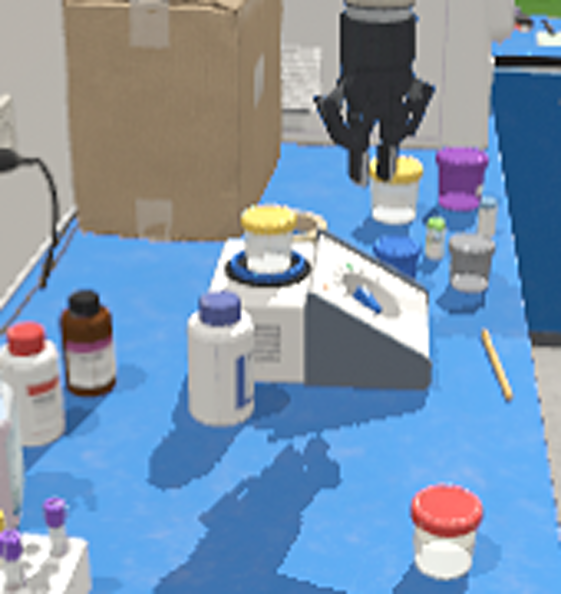

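View pics/s13z.png

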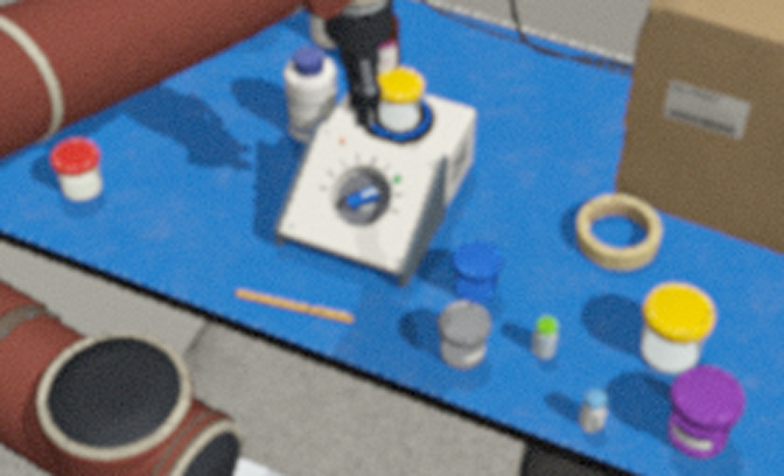

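Run:
```python
from ptr import *
im,d,ci=load('wrist13'); c=im[140:215,225:300]
g=cv2.cvtColor(c,cv2.COLOR_BGR2HSV); cv2.imwrite('pics/w13z.png',cv2.resize(c,None,fx=7,fy=7,interpolation=2))
ci4=[load('scene0'),load('scene13')]
blob('wrist13',(18,120,100),(35,255,255),.155,(20,20,200,180))
a=load('s1')[0].astype(int);b=load('scene13')[0].astype(int)
for nm,(u,v) in dict(gv=(315,250),bv=(332,277)).items():
    print(nm,abs(a-b)[v-8:v+8,u-6:u+6].mean())
a=load('side0')[0].astype(int);b=load('side13')[0].astype(int)
for nm,(u,v) in dict(gv=(272,182),bv=(288,175),red=(275,271),bot=(207,220)).items(): print(nm,abs(a-b)[v-10:v+10,u-8:u+8].mean())
```

```text
wrist13 9512 [ 99.5 105.4] z [0.153 0.155 0.157] circ [0.5941 0.0095 0.0294] cen [0.5952 0.0086 0.155 ]
gv 24.291666666666668
bv 9.059027777777779
gv 21.592708333333334
bv 29.6625
red 5.480208333333334
bot 6.2375
```

View pics/w13z.png

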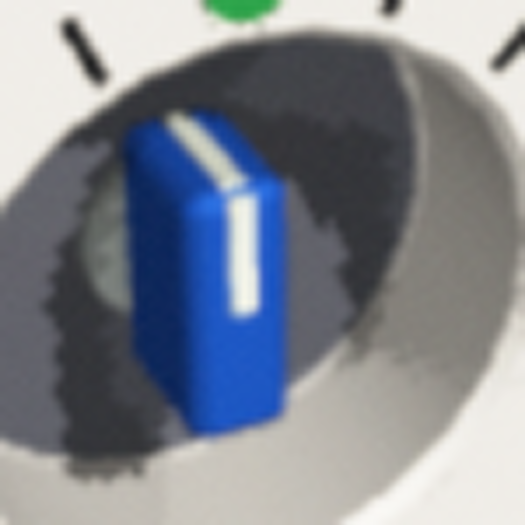

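Run:
```python
from ptr import *
ptr('wrist13',(225+245/7,140+312/7),(225+242/7,140+195/7))
for t in('s1','scene13'):
    blob(t,(40,100,80),(80,255,255),.049,(300,235,330,260),8); blob(t,(95,60,120),(105,200,255),.049,(322,262,342,285),5)
```

```text
wrist13 [[-0.0008, 0.0], [0.0102, -0.0122]] dir -48.1
s1 29 [314.6 245.9] z [0.044 0.049 0.054] circ [ 0.411  -0.2548  0.0112] cen [ 0.4097 -0.2546  0.049 ]
s1 90 [334.4 269.6] z [-0.002  0.006  0.053] circ [ 0.3578 -0.3369  0.0284] cen [ 0.3522 -0.3384  0.049 ]
s1 36 [339.  280.8] z [-0.003  0.002  0.005] circ [ 0.3227 -0.3609  0.0164] cen [ 0.3206 -0.3632  0.049 ]
s1 22 [323.9 282.4] z [-0.002  0.001  0.006] circ [ 0.2982 -0.3259  0.0096] cen [ 0.2971 -0.3251  0.049 ]
scene13 28 [314.5 246. ] z [0.046 0.049 0.053] circ [ 0.4092 -0.2546  0.0106] cen [ 0.4092 -0.2546  0.049 ]
scene13 197 [330.1 268.4] z [-0.003  0.002  0.052] circ [ 0.3514 -0.3287  0.0347] cen [ 0.3508 -0.3255  0.049 ]
scene13 6 [340.2 264.2] z [-0.002  0.001  0.002] circ [ 0.3781 -0.347   0.0074] cen [ 0.3778 -0.3477  0.049 ]
scene13 31 [324.  281.5] z [-0.005  0.001  0.007] circ [ 0.3027 -0.3239  0.0134] cen [ 0.3001 -0.3244  0.049 ]
scene13 34 [338.9 281.1] z [-0.002  0.001  0.453] circ [ 0.3207 -0.3585  0.0157] cen [ 0.3194 -0.3631  0.049 ]
```

Run:
```python
from h import *
a,b=load('s1')[0],load('scene13')[0]
for i,x in enumerate((a,b)): print([x[v-4:v+4,u-4:u+4].mean((0,1)).round() for u,v in((315,247),(333,272))])
cv2.imwrite('pics/cmp.png',np.hstack([cv2.resize(x[235:295,280:350],None,fx=5.5,fy=5.5) for x in(a,b)]))
```

```text
[array([117., 180., 127.]), array([196., 163., 118.])]
[array([118., 180., 126.]), array([194., 155., 103.])]
```

View pics/cmp.png

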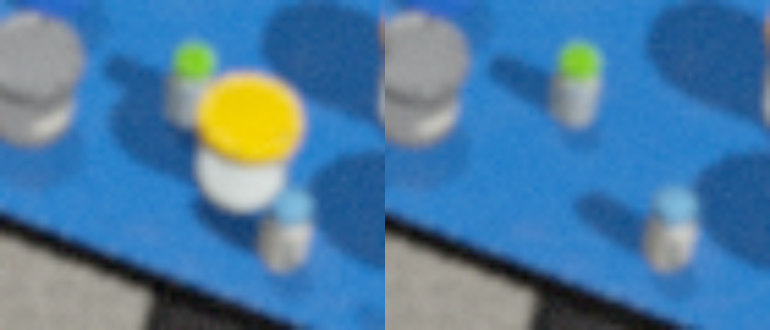

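Before and after pictures show both vials in the same place. The pointer reads −48.1° against −48° for the mark, the cup is in the nest, and the gripper is clear. Handing in.

Run:
```python
from station import ctrl
print(ctrl.finish_job(), ctrl.get_obs()['t'])
```

```text
the job is handed in; nothing more can be done
the job is handed in; nothing more can be done
```

I stood the yellow-lidded cup upright in the mixer nest and let go. Then I straddled the knob with half-open fingers and turned it clockwise from position 2 to position 6, the green mark. I handed the job in at about 14 s, with the gripper clear of everything.

**Last checks:**
- **Cup:** it stands inside the lip with its lid top at 0.155 m, about 1 mm from nest centre just after release. The final, more oblique view put it about 3 mm off, roughly the calibration error.
- **Knob:** the pointer read −48.1° after the fingers withdrew; the mark is at −48°.
- **Vials:** they look unmoved in the before and after scene pictures. The green cap was measured to within 1 mm. The colour mask could not isolate the blue cap, so that one was judged by eye.
- **Red cup and bottle:** their image patches in the side view changed only slightly, about at noise level.
- **Forces:** the highest contact force in the readings was about 11 N, when the cup touched down.

**One disagreement:** the scene and wrist cameras differed by about 7 mm on where the cup started. I trusted the wrist camera, and the grasp fitted it.

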